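# Lean the snowflake board on the display rack

### The job

Take the green picture board with the white snowflake out of its block and lean it against the two uprights of the small display rack, standing on the rack's rubber ledge behind the brass lip, centred, square to the rack and with the snowflake facing out over the lip. Lower it until it stands on the ledge before you let go, leave it leaning there without sliding off, and leave the other two picture boards alone.

Things in the scene. Friction and masses are not known exactly. Their poses are not given: they have to be found in the camera images.
- green_board_center (a point): Centre of the dark green plywood board with a white snowflake: 110 wide, 140 tall, 10 thick, 0.12 kg. Starts upright, foot 20 mm down a 12 mm slot in a fixed wooden block (60 x 140, 30 high; slot floor 10 mm above the table). x out of the snowflake face (at the start away from the robot), y along the width, z to the top edge. The three boards' spots vary.
- rack_seat (a point): Fixed rack: mid-point of the line where its level rubber ledge (15 mm above the table) meets the fronts of two uprights. x level, towards the lip; y along ledge; z up. Ledge 166 wide, 30 deep in x; then a brass lip 10 thick, 11 mm above ledge. Uprights: y=+-42 mm, 18 wide, 95 long, lean 25 deg from vertical to -x (to the robot); free space between and above. Struts behind, to x=-76 mm.
- red_board_center (a point): Centre of the red board with a gold star, a bystander: same size, block and axes as the green one.
- plain_board_center (a point): Centre of the bare plywood board with a green fir tree, a bystander: same size, block and axes as the green one.
Things that resemble listed ones, but are neither listed nor needed, are in the scene too. Of the things that look like the part that bears green_board_center, the smaller one is meant. Leave any orange look-alike of the part that bears rack_seat alone.

How it is judged:
On the way:
1. the green board stands, or all but stands (within about 15 mm), in its place on the ledge while the gripper still holds it (y of green_board_center in the frame of rack_seat between -0.03 and 0.03 m and x of green_board_center in the frame of rack_seat between -0.05 and 0.03 m and z of green_board_center in the frame of rack_seat below 0.082 m and contact force between the fingers and green_board above 1 N), for 0.1 s.
At the end, for the whole second after the job is handed in: The green board stands on the ledge and leans on the uprights, 12 to 38 degrees from vertical, within 20 mm of the middle and 11 degrees of square, snowflake outwards (its centre 3 to 45 mm behind the seat line, 50 to 80 mm above the ledge), let go and at rest (y of green_board_center in the frame of rack_seat between -0.02 and 0.02 m and x of green_board_center in the frame of rack_seat between -0.045 and -0.003 m and z of green_board_center in the frame of rack_seat between 0.05 and 0.08 m and angle between green_board_center's own z axis and vertical between 0.21 and 0.663 rad and angle between the y axis of green_board_center and the y axis of rack_seat, either way round below 0.2 rad and x of rack_seat in the frame of green_board_center below 0 m and linear speed of green_board below 0.02 m/s and angular speed of green_board below 0.15 rad/s and contact force between green_board and rack above 0.2 N); the robot touches nothing.
It fails at once if the red or the plain board is shifted by more than 25 mm (distance of any of red_board_center, plain_board_center from where it was at the start of the episode above 0.025 m).
It also fails if it takes over 42 s, if anything falls off the work surface, if the arm or the gripper's body presses on something with over 40 N, if the wrist force passes 120 N, or if a joint passes its speed limit or range.

### The arm

A 6-joint arm with a two-finger parallel gripper is mounted at the origin on the work surface. World frame = base frame: x ahead of the robot, y to its left, z up, the work surface at z = 0. Lengths are in m, angles in rad, forces in N, time in s.
With the tool pointing down it reaches from about 0.35 to 0.975 m from the base axis. Payload 4.9 kg.
Tool frame: the origin (TCP) lies between the finger pads; the fingertips stand 22 mm ahead of it and the grasp point (between the pads) lies 3 mm ahead of it; z points along the fingers, y is the line along which they close (so a half turn about z gives the same grasp; the last joint's range is limited). The gripper opens to 85 mm and grips with 20 to 120 N. Pads are 22 mm wide; open, the fingers measure 114 mm over their backs; the gripper's body (76 mm by 85 mm) begins 54 mm behind the grasp point. The pads swing forward as they close: fully open they stand 13 mm farther back than shut.
Start: joints at [1.162, 0.053, 1.613, -0, 1.476, -0.119], TCP at [0.179, 0.599, 0.253] pointing down, gripper open.
Joint ranges: [-3.01, 3.01], [-1.01, 2.22], [0.06, 2.58], [-1.02, 4.17], [0.09, 2.62], [-3.14, 3.14]. Speed limits (rad/s): [2.57, 2.57, 3.14, 3.14, 3.14, 3.14].

### API

Orientations are given as a unit quaternion [w, x, y, z].
In Python, from plant import state, grab_frame, get_calibration, job_done, recognise, regions_of gives the robot as it stands.
- The arm moves only by the tool apply_moves, never from a script. Its argument "targets" is a list of rows, each an object with "translation": the shift along the tool's x, y, z normalised to -1 to 1, where 1 is 100 mm, a list of three; "twist": the turn about the tool's z normalised to -1 to 1, where 1 is 0.1 rad; "hand": the opening, from 0 (shut) to 1 (fully open). A call has 1 to 8 rows; each row shifts and turns the commanded pose from where the row before left it, along the tool's axes as they then stand; what a row does not reach is not made up. A row lasts 1/10 s, in which the tool goes at most 50 mm and 8.59 degrees, less where a joint would pass 70% of its speed; a pose out of reach is approached as far as the arm can. A call with a number of a shift or a turn outside -1 to 1 is refused whole. A call with a gripper value outside its range is refused whole. The fingers move at their own pace and stop on an object; the grip force is fixed at half the most. Time passes only in rows, so rows that do not move let the fingers close. It gives the time, the measured TCP pose, the force, the opening and the grip force at its end, in the units of the state.
- state(): the state, without advancing time (a new reading comes with each control period).
- grab_frame(name): name is "side" or "top" or "wrist"; returns the picture (480x640x3 uint8, red, green, blue); there is no depth.
- get_calibration(name): a dict with "camera_matrix" (3x3 intrinsics, pixels), "D" ([k1, k2, p1, p2, k3] as OpenCV has them; the pictures are not rectified), "pose" (4x4, takes a point from camera to world coordinates). Camera axes: x right, y up, looking along -z (the intrinsics and any distortion apply to the point x, -y, -z); pixel columns grow to the right and rows downward; lengths in m; the calibration is good to about 2 mm. A picture is of the moment at which its call begins: read the wrist's pose just before it. get_calibration takes no time and is no camera call; for the wrist camera it gives the pose at the moment of the call.
- job_done(): hands the job in; it is judged then, once.
Trained networks look in the newest picture that a camera, given by its name, has taken for a name from the list of things; names that differ only in an ending like _2 or _b are one class to them, and where a whole thing is asked for, a point or a joint stands for the part that bears it (a point fixed in the world has none). Each returns a list of dicts, best first, with "score" (0 to 1); they miss things now and then, are a little off and sometimes report something else, mostly with a low value. They report only what shows in the picture. A call takes as long as a camera call. They do not tell look-alikes from the thing itself.
- recognise(camera, query): "point" ([x, y, z] in m, in world coordinates, good to about 4 mm: the middle of the surface that is visible of it).
- regions_of(camera, query): "pixels" (480x640 bool, what is visible of it).
The state is a dict: "time": time; "joint_pos": joint angles; "joint_vel": joint speeds; "joint_efforts": joint torques, N m; "tool_pos": TCP position; "tool_rot": TCP orientation; "contact_force": force on the tool from outside, world axes, zero at the start; "ft_torque": the same for the moment, N m; "gripper_width": opening from 0.0 (shut) to 1.0 (fully open); "grasp_force": force on a finger pad.
Only numpy, scipy, OpenCV 4.12 (cv2) and the standard library are available. Lean on these libraries where they do the work, as an engineer would, in place of code of your own. Each camera call takes 0.05 s, during which the arm holds its last target. There are 200 camera calls.

## Working session

There is one attempt and no reset: what is moved stays moved. The work goes in short steps, Python scripts to look and compute and a tool call to move; the robot and the scene stay as the last step left them, time stands still between calls to the robot, and variables do not carry over. Pictures are saved under pics/ and viewed, at most 10 in all, crops included, and the job is handed in when it is done.

Besides the shell and the picture viewer there is one more tool, called after "Call:" as name([rows], argument=value, ...), one row to a line, values as JSON. apply_moves: Moves the arm, as the interface text tells. Its arguments: {"type":"object","properties":{"targets":{"type":"array"}},"required":["targets"]}

```bash
mkdir -p pics; ls; python3 - <<'E'
from plant import *
import cv2,numpy as np
s=state();print(s['time'],s['tool_pos'],s['tool_rot'],s['gripper_width'])
ims=[]
for c in ['top','side']:
    im=grab_frame(c);cv2.imwrite(f'pics/{c}0.png',im[:,:,::-1])
    for q in ['green_board_center','rack_seat','red_board_center','plain_board_center']:
        print(c,q,[(np.round(r['point'],3).tolist(),round(r['score'],2)) for r in recognise(c,q)])
    k=get_calibration(c);print(np.round(k['pose'],3).tolist(),np.round(k['camera_matrix'],1).tolist(),k['D'])
E
```

```text
pics
0.0 [0.17838247 0.59839102 0.25203928] [-2.75236812e-04  1.44428623e-01  9.89514659e-01 -1.01805260e-03] 0.9975588358711197
top green_board_center [([0.521, 0.371, 0.108], 0.89), ([0.412, 0.176, 0.136], 0.84)]
top rack_seat [([0.519, -0.268, 0.011], 0.87), ([0.265, -0.213, 0.018], 0.8)]
top red_board_center [([0.547, 0.017, 0.109], 0.66)]
top plain_board_center [([0.572, 0.203, 0.109], 0.76)]
[[0.045, 0.978, -0.205, 0.182], [-0.999, 0.044, -0.011, 0.056], [-0.001, 0.206, 0.979, 1.401], [0.0, 0.0, 0.0, 1.0]] [[598.9, 0.0, 309.7], [0.0, 598.9, 246.9], [0.0, 0.0, 1.0]] [0.01153231 0.         0.         0.         0.        ]
side green_board_center [([0.524, 0.353, 0.105], 0.88), ([0.413, 0.169, 0.1], 0.68)]
side rack_seat [([0.264, -0.245, 0.017], 0.94)]
side red_board_center [([0.553, 0.001, 0.093], 0.93)]
side plain_board_center [([0.572, 0.191, 0.096], 0.62)]
[[0.949, 0.177, -0.261, 0.2], [-0.314, 0.477, -0.821, -0.745], [-0.021, 0.861, 0.508, 0.593], [0.0, 0.0, 0.0, 1.0]] [[486.8, 0.0, 314.1], [0.0, 486.8, 236.1], [0.0, 0.0, 1.0]] [-0.0136591  0.         0.         0.         0.       ]
```

View pics/top0.png

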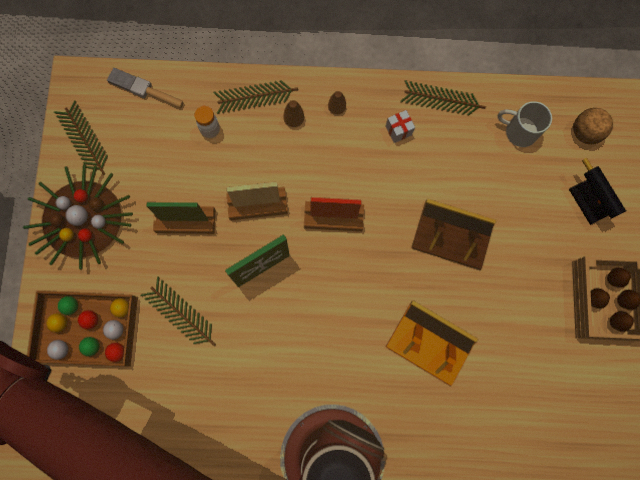

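View pics/side0.png

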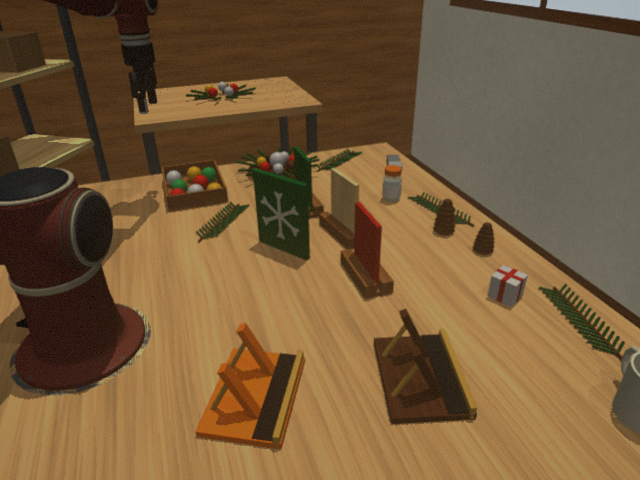

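The target is the smaller green board, at about (180,212) in the top view. It stands in a block with its back to the robot. The larger green board at (258,262) is the look-alike. The target rack is the brown one at (455,235), and its brass lip is on the far side.

```bash
cat > h.py <<'E'
import numpy as np,cv2
from scipy.spatial.transform import Rotation as R
from plant import *
def ray(c,uv,cal=None):
    k=cal or get_calibration(c)
    p=cv2.undistortPoints(np.array(uv,float).reshape(-1,1,2),np.array(k['camera_matrix']),np.array(k['D'])).reshape(-1,2)
    T=np.array(k['pose']);d=np.c_[p[:,0],-p[:,1],-np.ones(len(p))]@T[:3,:3].T
    return T[:3,3],d
def atz(c,uv,z,cal=None):
    o,d=ray(c,uv,cal);return o+d*((z-o[2])/d[:,2])[:,None]
def proj(c,P,cal=None):
    k=cal or get_calibration(c);T=np.array(k['pose'])
    p=(np.atleast_2d(P)-T[:3,3])@T[:3,:3]*[1,-1,-1]
    return cv2.projectPoints(p,np.zeros(3),np.zeros(3),np.array(k['camera_matrix']),np.array(k['D']))[0].reshape(-1,2)
def tool():
    s=state();w,x,y,z=s['tool_rot'];M=R.from_quat([x,y,z,w]).as_matrix()
    return s,M
E
python3 - <<'E'
from h import *
im=cv2.imread('pics/top0.png')
a=cv2.resize(im[190:280,400:505],None,fx=5,fy=5,interpolation=cv2.INTER_CUBIC)
b=cv2.resize(im[190:240,140:225],(425,250),interpolation=cv2.INTER_CUBIC)
o=np.zeros((450,525,3),np.uint8);o[:]=a
cv2.imwrite('pics/crop1.png',o)
s,M=tool();print(np.round(M,3).tolist())
# transl in tool axes to hover above green board
d=np.array([.52,.36,.30])-s['tool_pos'];yaw=np.arctan2(M[1,1],M[0,1]);print('world d',d,'tool d',M.T@d,yaw)
# yaw guess of top edge
hsv=cv2.cvtColor(im,cv2.COLOR_BGR2HSV)
m=cv2.inRange(hsv,(45,80,30),(85,255,255));m[:195]=0;m[225:]=0;m[:,:140]=0;m[:,225:]=0
ys,xs=np.nonzero(m);print(xs.min(),xs.max(),ys.min(),ys.max(),cv2.minAreaRect(np.c_[xs,ys].astype(np.float32)))
E
```

```text
[[-0.958, 0.286, -0.0], [0.286, 0.958, -0.0], [0.0, -0.0, -1.0]]
world d [ 0.34142266 -0.23890058  0.0467456 ] tool d [-0.39545473 -0.13137207 -0.04674403] 1.2809816391973716
147 196 203 206 ((171.5, 204.5), (3.0, 49.0), 90.0)
```

View pics/crop1.png

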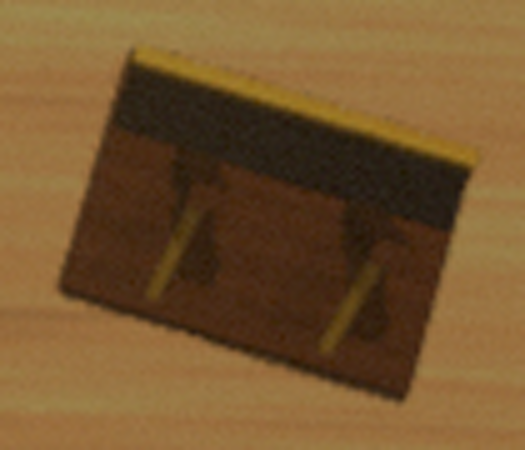

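The crop shows the rack's ledge rear edge running from (115,130) to (447,230), and the outer edge of the brass lip from (135,48) to (478,155).

```bash
python3 - <<'E'
from h import *
from scipy.optimize import least_squares
px=np.array([[115,130],[447,230],[135,48],[478,155]],float);uv=np.array([400,190])+(px+.5)/5-.5
P=np.array([[0,.083,.015],[0,-.083,.015],[.04,.083,.026],[.04,-.083,.026]])
cal=get_calibration('top')
def f(q):
    c,s=np.cos(q[2]),np.sin(q[2]);W=P.copy();W[:,:2]=P[:,:2]@np.array([[c,s],[-s,c]])+q[:2]
    return (proj('top',W,cal)-uv).ravel()
r=least_squares(f,[.5,-.26,-.2]);print(r.x,r.fun)
print(atz('top',uv[:2],.015,cal),atz('top',uv[2:],.026,cal))
E
```

```text
[ 0.5396521  -0.2733434  -0.26662376] [-0.77406835  0.10498992  0.39172251  0.87760922  0.61166126 -0.13649845
 -0.2319174  -0.85470041]
[[ 0.56186285 -0.19512005  0.015     ]
 [ 0.51987958 -0.35251926  0.015     ]] [[ 0.59970374 -0.20236187  0.026     ]
 [ 0.55430625 -0.36445918  0.026     ]]
```

Call:
apply_moves([
  {"translation": [-0.46,-0.155,-0.05],"twist": 0,"hand": 1},
  {"translation": [-0.46,-0.155,-0.05],"twist": 0,"hand": 1},
  {"translation": [-0.46,-0.155,-0.05],"twist": 0,"hand": 1},
  {"translation": [-0.46,-0.155,-0.05],"twist": 0,"hand": 1},
  {"translation": [-0.46,-0.155,-0.05],"twist": 0,"hand": 1},
  {"translation": [-0.46,-0.155,-0.05],"twist": 0,"hand": 1},
  {"translation": [-0.46,-0.155,-0.05],"twist": 0,"hand": 1},
  {"translation": [-0.46,-0.155,-0.05],"twist": 0,"hand": 1},
])

```text
time: 1.3
tool_pos: [0.4972, 0.3736, 0.2938]
tool_rot: [0.0, 0.144, 0.99, 0.0]
contact_force: [0.7, 0.6, 0.8]
gripper_width: 0.998
grasp_force: 0.0
```

Call:
apply_moves([
  {"translation": [0,0,0],"twist": 1,"hand": 1},
  {"translation": [0,0,0],"twist": 1,"hand": 1},
  {"translation": [0,0,0],"twist": 1,"hand": 1},
  {"translation": [0,0,0],"twist": 1,"hand": 1},
  {"translation": [0,0,0],"twist": 1,"hand": 1},
  {"translation": [0,0,0],"twist": 1,"hand": 1},
  {"translation": [0,0,0],"twist": 1,"hand": 1},
])

```text
time: 2.0
tool_pos: [0.4958, 0.3749, 0.2934]
tool_rot: [0.0, 0.477, 0.879, 0.0]
contact_force: [0.2, -0.3, 0.4]
gripper_width: 0.999
grasp_force: 0.0
```

Call:
apply_moves([
  {"translation": [0,0,0],"twist": 1,"hand": 1},
  {"translation": [0,0,0],"twist": 1,"hand": 1},
  {"translation": [0,0,0],"twist": 1,"hand": 1},
  {"translation": [0,0,0],"twist": 1,"hand": 1},
  {"translation": [0,0,0],"twist": 1,"hand": 1},
  {"translation": [0,0,0],"twist": 1,"hand": 1},
  {"translation": [0,0,0],"twist": 0,"hand": 1},
  {"translation": [0,0,0],"twist": 0,"hand": 1},
])

```text
time: 2.8
tool_pos: [0.4958, 0.3749, 0.2933]
tool_rot: [0.0, 0.713, 0.701, 0.0]
contact_force: [-0.4, 0.3, -0.7]
gripper_width: 1.001
grasp_force: 0.0
```

```bash
python3 - <<'E'
from h import *
s,M=tool();print(s['tool_pos'],np.round(M,3).tolist())
k=get_calibration('wrist');np.save('wk.npy',k,allow_pickle=True);im=grab_frame('wrist')
cv2.imwrite('pics/w1.png',im[:,:,::-1])
print(np.round(k['pose'],3).tolist())
for q in ['green_board_center']:
    print([(np.round(r['point'],3).tolist(),round(r['score'],2)) for r in recognise('wrist',q)])
E
```

```text
[0.4958042  0.37493003 0.29331459] [[0.017, 1.0, 0.0], [1.0, -0.017, -0.0], [-0.0, 0.0, -1.0]]
[[1.0, 0.017, 0.006, 0.498], [-0.018, 0.951, 0.309, 0.453], [-0.0, -0.309, 0.951, 0.413], [0.0, 0.0, 0.0, 1.0]]
[([0.413, 0.198, 0.089], 0.96), ([0.523, 0.377, 0.152], 0.69)]
```

View pics/w1.png

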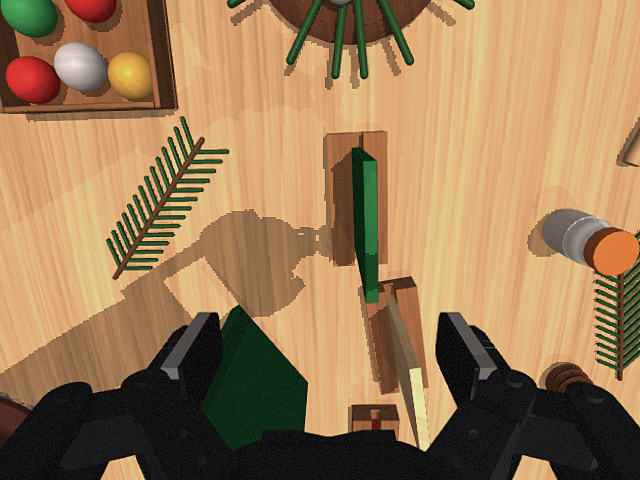

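The wrist view shows the green board's top edge as the bright strip from (366..377,160) to (365..378,301).

```bash
python3 - <<'E'
from h import *
k=np.load('wk.npy',allow_pickle=True).item()
p=atz('wrist',[[366,158.5],[377,160.5],[365.5,302],[378.5,301]],.150,k);print(p.round(4))
c=p.mean(0);a=(p[0]+p[1]-p[2]-p[3])/2;yaw=np.arctan2(-a[0],a[1]);print(c,np.linalg.norm(a),'yaw',yaw)
s,M=tool();print('tool d',M.T@(np.r_[c[:2],.148]-s['tool_pos']),'yaw of tool y',np.arctan2(M[1,1],M[0,1]))
E
```

```text
[[0.523  0.4284 0.15  ]
 [0.5306 0.4269 0.15  ]
 [0.524  0.3189 0.15  ]
 [0.5341 0.3196 0.15  ]]
[0.5279057  0.37343515 0.15      ] 0.10840616996764575 yaw 0.020863448308780976
tool d [-0.0009404   0.03213591  0.145277  ] yaw of tool y -0.017633403729715887
```

Call:
apply_moves([
  {"translation": [-0.01,0.32,0],"twist": -0.4,"hand": 1},
  {"translation": [0,0,0.35],"twist": 0,"hand": 1},
  {"translation": [0,0,0.35],"twist": 0,"hand": 1},
  {"translation": [0,0,0.3],"twist": 0,"hand": 1},
  {"translation": [0,0,0.25],"twist": 0,"hand": 1},
  {"translation": [0,0,0.2],"twist": 0,"hand": 1},
  {"translation": [0,0,0.02],"twist": 0,"hand": 1},
  {"translation": [0,0,0],"twist": 0,"hand": 1},
])

```text
time: 3.7
tool_pos: [0.5276, 0.3732, 0.1461]
tool_rot: [-0.0, 0.699, 0.715, -0.0]
contact_force: [-0.4, 0.4, 0.9]
gripper_width: 1.006
grasp_force: 0.0
```

Call:
apply_moves([
  {"translation": [0,0,0],"twist": 0,"hand": 0},
  {"translation": [0,0,0],"twist": 0,"hand": 0},
  {"translation": [0,0,0],"twist": 0,"hand": 0},
  {"translation": [0,0,0],"twist": 0,"hand": 0},
  {"translation": [0,0,0],"twist": 0,"hand": 0},
  {"translation": [0,0,0],"twist": 0,"hand": 0},
])

```text
time: 4.3
tool_pos: [0.5279, 0.3735, 0.1468]
tool_rot: [-0.0, 0.7, 0.715, 0.0]
contact_force: [0.1, -0.0, 0.5]
gripper_width: 0.103
grasp_force: 59.5
```

Call:
apply_moves([
  {"translation": [0,0,-0.1],"twist": 0,"hand": 0},
  {"translation": [0,0,-0.2],"twist": 0,"hand": 0},
  {"translation": [0,0,-0.35],"twist": 0,"hand": 0},
  {"translation": [0,0,-0.4],"twist": 0,"hand": 0},
  {"translation": [0,0,-0.4],"twist": 0,"hand": 0},
  {"translation": [0,0,-0.4],"twist": 0,"hand": 0},
  {"translation": [0,0,-0.2],"twist": 0,"hand": 0},
  {"translation": [0,0,0],"twist": 0,"hand": 0},
])

```text
time: 5.1
tool_pos: [0.5289, 0.374, 0.3569]
tool_rot: [0.001, 0.7, 0.714, 0.004]
contact_force: [0.3, 1.3, -2.4]
gripper_width: 0.103
grasp_force: 59.3
```

```bash
python3 - <<'E'
from h import *
s,M=tool();y=-.2666
# board bottom vertical, back face 6mm ahead of seat -> centre x=+11mm
t=np.array([.53965,-.27334,.35])+.011*np.array([np.cos(y),np.sin(y),0])
print(s['tool_pos'],s['grasp_force'],s['gripper_width'],t)
print('tool d',M.T@(t-s['tool_pos']),'twist',np.arctan2(M[1,1],M[0,1])-y, s['joint_pos'])
E
```

```text
[0.52890926 0.37396399 0.35687929] 59.33998167514801 0.10323485514639132 [ 0.55026139 -0.27623798  0.35      ]
tool d [-0.65052921  0.00764116  0.00438251] twist 0.28760121101038616 [ 5.00641775e-01  6.07965456e-02  1.43420502e+00 -5.05438343e-06
  1.63807083e+00  4.79625355e-01]
```

Call:
apply_moves([
  {"translation": [-0.2,0,0],"twist": 0,"hand": 0},
  {"translation": [-0.4,0,0],"twist": 0,"hand": 0},
  {"translation": [-0.4,0,0],"twist": 0,"hand": 0},
  {"translation": [-0.4,0,0],"twist": 0,"hand": 0},
  {"translation": [-0.4,0,0],"twist": 0,"hand": 0},
  {"translation": [-0.4,0,0],"twist": 0,"hand": 0},
  {"translation": [-0.4,0,0],"twist": 0,"hand": 0},
  {"translation": [-0.4,0,0],"twist": 0,"hand": 0},
])

```text
time: 5.9
tool_pos: [0.5326, 0.071, 0.3481]
tool_rot: [-0.002, 0.7, 0.714, -0.002]
contact_force: [1.0, -0.2, -1.2]
gripper_width: 0.108
grasp_force: 59.2
```

Call:
apply_moves([
  {"translation": [-0.4,0,0],"twist": 0,"hand": 0},
  {"translation": [-0.4,0,0],"twist": 0,"hand": 0},
  {"translation": [-0.4,0,0],"twist": 0,"hand": 0},
  {"translation": [-0.4,0,0],"twist": 0,"hand": 0},
  {"translation": [-0.4,0,0],"twist": 0,"hand": 0},
  {"translation": [-0.4,0,0],"twist": 0,"hand": 0},
  {"translation": [-0.4,0,0],"twist": 0,"hand": 0},
  {"translation": [-0.4,0,0],"twist": 0,"hand": 0},
])

```text
time: 6.7
tool_pos: [0.539, -0.2483, 0.348]
tool_rot: [-0.002, 0.7, 0.714, -0.001]
contact_force: [1.0, 1.0, -2.6]
gripper_width: 0.104
grasp_force: 59.2
```

Call:
apply_moves([
  {"translation": [0,0,0],"twist": 0.7,"hand": 0},
  {"translation": [0,0,0],"twist": 0.7,"hand": 0},
  {"translation": [0,0,0],"twist": 0.7,"hand": 0},
  {"translation": [0,0,0],"twist": 0.7,"hand": 0},
  {"translation": [0,0,0],"twist": 0,"hand": 0},
  {"translation": [0,0,0],"twist": 0,"hand": 0},
])

```text
time: 7.3
tool_pos: [0.5398, -0.2466, 0.3492]
tool_rot: [-0.002, 0.792, 0.61, -0.001]
contact_force: [-0.2, -0.4, -2.7]
gripper_width: 0.106
grasp_force: 59.3
```

```bash
cat > rel.py <<'E'
from h import *
s,M=tool();y=-.2666
S=np.array([.53965,-.27334,.015]);A=R.from_euler('z',y).as_matrix()
print('t',s['time'],s['tool_pos'],'grip',s['grasp_force'],s['gripper_width'],'F',s['contact_force'])
print('tcp in rack mm',(1e3*A.T@(s['tool_pos']-S)).round(1),'tool d to x=11,y=0',M.T@(S+A@[.011,0,.2]-s['tool_pos']),'twist',np.arctan2(M[1,1],M[0,1])-y)
E
python3 rel.py; python3 - <<'E'
from h import *
im=grab_frame('top')[100:340,340:560,::-1];a=cv2.resize(im,None,fx=2.4,fy=2.4)
im=grab_frame('side')[150:450,300:520,::-1];b=cv2.resize(im,(422,576))
a=cv2.resize(a,(375,409))
o=np.zeros((576,797,3),np.uint8);o[:409,:375]=a;o[:,375:]=b
cv2.imwrite('pics/c2.png',o)
E
```

```text
t 7.3 [ 0.53981961 -0.24656937  0.34915205] grip 59.26666617393494 0.10608955883157764 F [-0.16672829 -0.3989228  -2.71145898]
tcp in rack mm [ -6.9  25.9 334.2] tool d to x=11,y=0 [-0.02612762  0.01810905  0.13407252] twist 0.00855509083428202
```

View pics/c2.png

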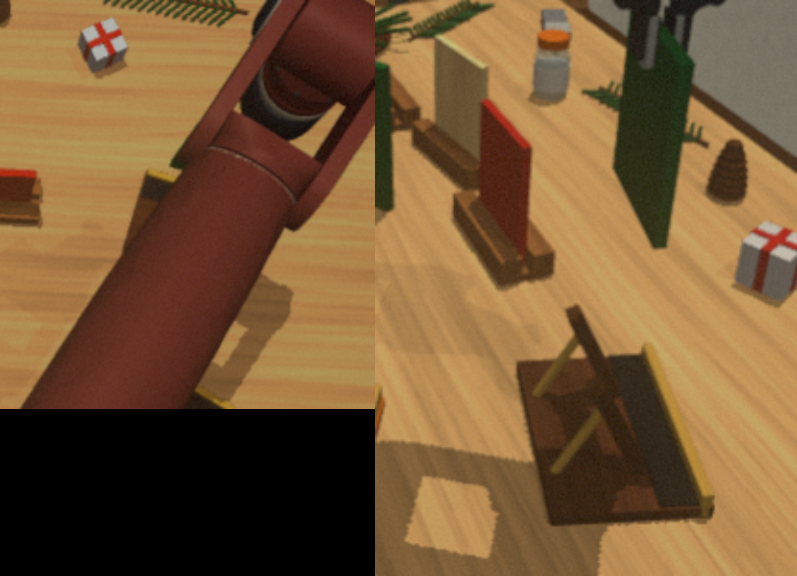

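The side view shows the board held upright and square above the rack, and the seat and uprights are visible.

Call:
apply_moves([
  {"translation": [-0.26,0.18,0],"twist": 0.09,"hand": 0},
  {"translation": [0,0,0.3],"twist": 0,"hand": 0},
  {"translation": [0,0,0.4],"twist": 0,"hand": 0},
  {"translation": [0,0,0.4],"twist": 0,"hand": 0},
  {"translation": [0,0,0.3],"twist": 0,"hand": 0},
  {"translation": [0,0,0.2],"twist": 0,"hand": 0},
  {"translation": [0,0,0.1],"twist": 0,"hand": 0},
  {"translation": [0,0,0],"twist": 0,"hand": 0},
])

```text
time: 8.2
tool_pos: [0.5507, -0.2757, 0.1794]
tool_rot: [-0.002, 0.795, 0.606, -0.001]
contact_force: [-0.8, 0.1, -1.5]
gripper_width: 0.103
grasp_force: 59.3
```

```bash
python3 rel.py; python3 - <<'E'
from h import *
im=grab_frame('side')[270:430,360:490,::-1];cv2.imwrite('pics/c3.png',cv2.resize(im,None,fx=3.7,fy=3.7,interpolation=cv2.INTER_CUBIC)[:600])
# predicted pixel (crop coords) of foot edge & lip points
A=R.from_euler('z',-.2666).as_matrix();S=np.array([.53965,-.27334,.015])
P=[[.006,-.055,.01],[.016,-.055,.01],[0,-.083,0],[.04,-.083,.011],[.04,.083,.011]]
print(((proj('side',np.array(P)@A.T+S)-[360,270]+.5)*3.7).round(0).tolist())
E
```

```text
t 8.2 [ 0.55066612 -0.2757419   0.1793994 ] grip 59.2713189125061 0.10306490527341877 F [-0.7641697   0.1133355  -1.54519575]
tcp in rack mm [ 11.3   0.6 164.4] tool d to x=11,y=0 [-0.00054917 -0.00037679 -0.03560013] twist -0.0009522581171063083
[[321.0, 456.0], [345.0, 454.0], [323.0, 531.0], [428.0, 505.0], [308.0, 218.0]]
```

View pics/c3.png

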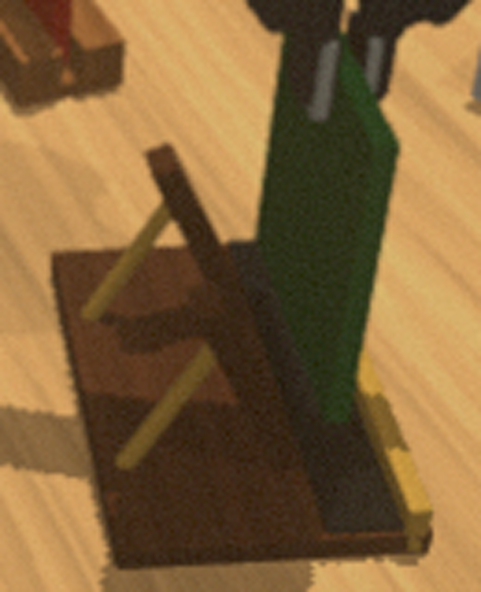

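The rack's corners fall where I predicted, at (323,531) and (428,505). The foot's near end, around (340,420), hangs over the ledge between the uprights and the lip. I'll lower it to contact.

Call:
apply_moves([
  {"translation": [0,0,0.12],"twist": 0,"hand": 0},
  {"translation": [0,0,0.08],"twist": 0,"hand": 0},
  {"translation": [0,0,0.03],"twist": 0,"hand": 0},
  {"translation": [0,0,0.02],"twist": 0,"hand": 0},
  {"translation": [0,0,0.01],"twist": 0,"hand": 0},
  {"translation": [0,0,0],"twist": 0,"hand": 0},
  {"translation": [0,0,0],"twist": 0,"hand": 0},
])

```text
time: 8.95
tool_pos: [0.5517, -0.2764, 0.1557]
tool_rot: [0.0, 0.795, 0.606, 0.0]
contact_force: [-0.4, 0.0, -1.4]
gripper_width: 0.104
grasp_force: 59.3
```

Call:
apply_moves([
  {"translation": [0,0,0.02],"twist": 0,"hand": 0},
  {"translation": [0,0,0.01],"twist": 0,"hand": 0},
  {"translation": [0,0,0.01],"twist": 0,"hand": 0},
  {"translation": [0,0,0],"twist": 0,"hand": 0},
  {"translation": [0,0,0],"twist": 0,"hand": 0},
])

```text
time: 9.45
tool_pos: [0.5517, -0.2764, 0.1518]
tool_rot: [0.0, 0.795, 0.606, 0.0]
contact_force: [-0.4, -0.1, 1.2]
gripper_width: 0.102
grasp_force: 59.8
```

Contact is confirmed: Fz went from -1.4 to +1.2 N. I'll open slightly and tip the board back between the fingers.

Call:
apply_moves([
  {"translation": [0,0,0],"twist": 0,"hand": 0.25},
  {"translation": [0,0,0],"twist": 0,"hand": 0.38},
  {"translation": [0,0,0],"twist": 0,"hand": 0.38},
  {"translation": [0,0,0],"twist": 0,"hand": 0.38},
])

```text
time: 9.85
tool_pos: [0.5516, -0.2763, 0.1512]
tool_rot: [0.0, 0.795, 0.606, -0.0]
contact_force: [-0.0, -0.2, -0.7]
gripper_width: 0.38
grasp_force: 0.0
```

Call:
apply_moves([
  {"translation": [0,-0.05,0],"twist": 0,"hand": 0.38},
  {"translation": [0,-0.05,0],"twist": 0,"hand": 0.38},
  {"translation": [0,-0.05,0],"twist": 0,"hand": 0.38},
  {"translation": [0,-0.04,0],"twist": 0,"hand": 0.38},
  {"translation": [0,-0.04,0],"twist": 0,"hand": 0.38},
  {"translation": [0,-0.04,0.01],"twist": 0,"hand": 0.38},
  {"translation": [0,0,0],"twist": 0,"hand": 0.38},
  {"translation": [0,0,0],"twist": 0,"hand": 0.38},
])

```text
time: 10.65
tool_pos: [0.5254, -0.2691, 0.1503]
tool_rot: [0.0, 0.795, 0.606, 0.0]
contact_force: [-0.6, -0.7, 0.1]
gripper_width: 0.378
grasp_force: 0.1
```

```bash
python3 rel.py; python3 - <<'E'
from h import *
im=grab_frame('side')[270:430,360:490,::-1];cv2.imwrite('pics/c4.png',cv2.resize(im,None,fx=3.7,fy=3.7,interpolation=cv2.INTER_CUBIC)[:600])
E
```

```text
t 10.65 [ 0.52543926 -0.26910923  0.15027529] grip 0.0678081861406099 0.37816552174079643 F [-0.61180164 -0.74007686  0.1429191 ]
tcp in rack mm [-14.8   0.3 135.3] tool d to x=11,y=0 [-0.00029923  0.02582905 -0.06472261] twist -0.0014643201001277584
```

View pics/c4.png

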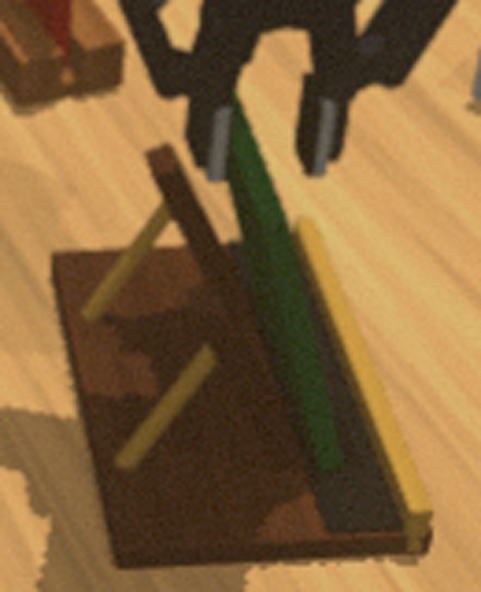

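The board's foot is at (325,465), on the ledge against the upright bases. It leans on the back finger, at about (220,145), as planned. I'll keep easing it back.

Call:
apply_moves([
  {"translation": [0,-0.05,0.01],"twist": 0,"hand": 0.38},
  {"translation": [0,-0.05,0.01],"twist": 0,"hand": 0.38},
  {"translation": [0,-0.05,0.01],"twist": 0,"hand": 0.38},
  {"translation": [0,-0.05,0.01],"twist": 0,"hand": 0.38},
  {"translation": [0,-0.05,0],"twist": 0,"hand": 0.38},
  {"translation": [0,-0.05,0],"twist": 0,"hand": 0.38},
  {"translation": [0,-0.05,0],"twist": 0,"hand": 0.38},
  {"translation": [0,-0.03,0],"twist": 0,"hand": 0.38},
])

```text
time: 11.5
tool_pos: [0.4885, -0.259, 0.1464]
tool_rot: [0.0, 0.795, 0.606, 0.0]
contact_force: [-0.4, 0.3, 1.3]
gripper_width: 0.378
grasp_force: 0.0
```

```bash
python3 rel.py; python3 - <<'E'
from h import *
im=grab_frame('side')[270:430,360:490,::-1];cv2.imwrite('pics/c5.png',cv2.resize(im,None,fx=3.7,fy=3.7,interpolation=cv2.INTER_CUBIC)[:600])
E
```

```text
t 11.5 [ 0.48847813 -0.25900176  0.14643576] grip 0.0 0.37847760322953994 F [-0.41873548  0.27646412  1.30959958]
tcp in rack mm [-53.1   0.4 131.4] tool d to x=11,y=0 [-0.00026068  0.0641579  -0.06854933] twist -0.0015108838496338262
```

View pics/c5.png

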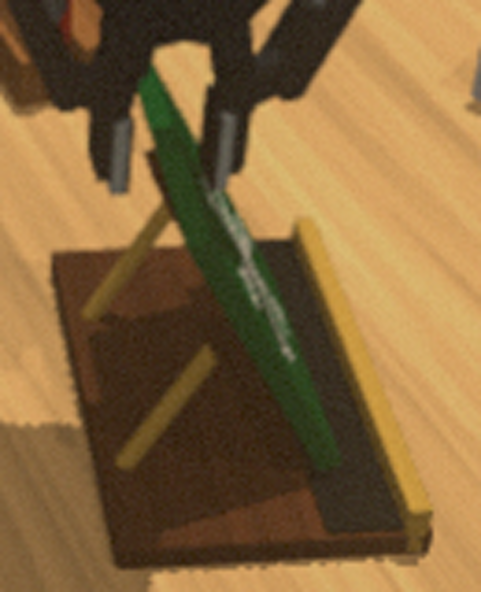

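The board now leans on the uprights with the snowflake facing out, and its foot is at (325,465). I'll open wider and retreat straight up.

Call:
apply_moves([
  {"translation": [0,0,0],"twist": 0,"hand": 0.6},
  {"translation": [0,0,0],"twist": 0,"hand": 0.6},
  {"translation": [0,0,-0.1],"twist": 0,"hand": 0.6},
  {"translation": [0,0,-0.2],"twist": 0,"hand": 0.6},
  {"translation": [0,0,-0.4],"twist": 0,"hand": 0.6},
  {"translation": [0,0,-0.4],"twist": 0,"hand": 0.6},
  {"translation": [0,0,-0.4],"twist": 0,"hand": 0.6},
  {"translation": [0,0,0],"twist": 0,"hand": 0.6},
])

```text
time: 12.35
tool_pos: [0.4914, -0.2608, 0.3054]
tool_rot: [0.007, 0.795, 0.606, 0.002]
contact_force: [0.3, -0.3, 0.5]
gripper_width: 0.601
grasp_force: 0.0
```

Call:
apply_moves([
  {"translation": [0.4,0,0],"twist": 0,"hand": 0.6},
  {"translation": [0.4,0,0],"twist": 0,"hand": 0.6},
  {"translation": [0.4,0,0],"twist": 0,"hand": 0.6},
  {"translation": [0.4,0,0],"twist": 0,"hand": 0.6},
  {"translation": [0,0,0],"twist": 0,"hand": 0.6},
  {"translation": [0,0,0],"twist": 0,"hand": 0.6},
  {"translation": [0,0,0],"twist": 0,"hand": 0.6},
])

```text
time: 13.05
tool_pos: [0.5311, -0.1055, 0.2963]
tool_rot: [0.0, 0.795, 0.606, -0.0]
contact_force: [0.1, 0.4, 0.6]
gripper_width: 0.598
grasp_force: 0.0
```

```bash
python3 rel.py; python3 - <<'E'
from h import *
a=cv2.resize(grab_frame('side')[250:440,350:500,::-1],None,fx=2.6,fy=2.6)
b=cv2.resize(grab_frame('top')[180:290,390:510,::-1],None,fx=3.3,fy=3.3)
o=np.zeros((494,390+396,3),np.uint8);o[:a.shape[0],:390]=a;o[:b.shape[0],390:]=b;cv2.imwrite('pics/c6.png',o)
A=R.from_euler('z',-.2666).as_matrix();S=np.array([.53965,-.27334,.015])
t=np.radians(26);L=R.from_euler('y',-t).as_matrix()
P=np.array([[0,-.055,0],[0,.055,0],[.01,-.055,.14],[.01,.055,.14],[0,-.055,.14]])@L.T+[.003,0,0]
print(((proj('top',P@A.T+S)-[390,180])*3.3+[390,0]).round(),((proj('side',P@A.T+S)-[350,250])*2.6).round())
E
```

```text
t 13.05 [ 0.53109347 -0.10548328  0.29630128] grip 0.0 0.5982173986571335 F [0.09566342 0.36046089 0.58919715]
tcp in rack mm [-52.5 159.7 281.3] tool d to x=11,y=0 [-0.15950685  0.06381623  0.08136049] twist -0.002062463478546883
[[681. 171.]
 [533. 125.]
 [716. 199.]
 [552. 149.]
 [710. 214.]] [[243. 384.]
 [195. 249.]
 [172. 216.]
 [129.  90.]
 [154. 223.]]
```

View pics/c6.png

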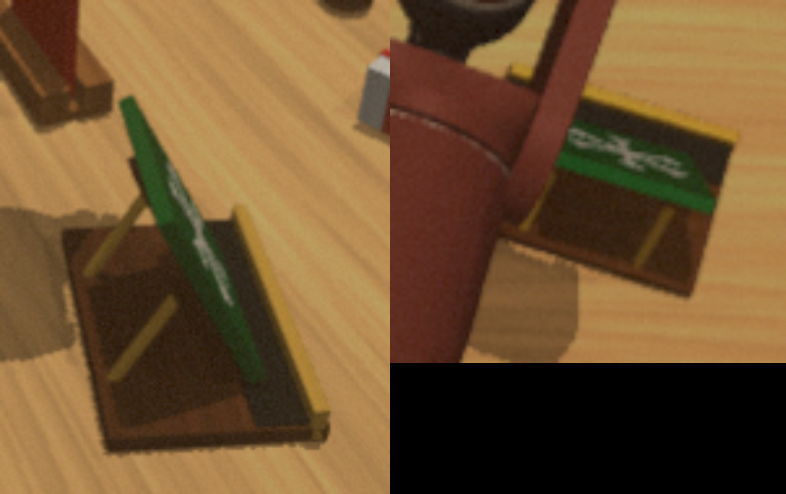

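The board leans on both uprights with the snowflake facing out. Its foot at (245,380) and its top corner at (716,200) match the predicted positions, so it is centred and square.

```bash
python3 -c "
from plant import *
print(job_done())"
```

```text
the job is handed in; nothing more can be done
None
```

The small green snowflake board is leaning on the brown rack, centred and square with the snowflake facing out; the gripper is clear, the other boards were left alone, and the job was handed in at about 13 s (no verdict was returned).

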